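# Close the indenter canister

### The arm

A 6-joint arm with a two-finger parallel gripper is mounted at the origin on a cart in front of the work surface, level with it; the furniture and walls round the work are solid. World frame = base frame: x ahead of the robot, y to its left, z up, the work surface at z = 0. Lengths are in mm, angles in rad, forces in N, time in s.
With the tool pointing down it reaches from about 325 to 900 mm from the base axis. Payload 6.1 kg.
Tool frame: the origin (TCP) lies on the mounting face of the last link; the fingertips stand 173 mm ahead of it and the grasp point (between the pads) lies 155 mm ahead of it; z points along the fingers, y is the line along which they close (so a half turn about z gives the same grasp; the last joint's range is limited). The gripper opens to 85 mm and grips with 20 to 120 N. Pads are 22 mm wide; open, the fingers measure 114 mm over their backs; the gripper's body (76 mm by 85 mm) begins 54 mm behind the grasp point. The pads swing forward as they close: fully open they stand 13 mm farther back than shut.
Start: joints at [1.202, 0.22, 1.526, -0, 1.395, -0.126], TCP at [150.263, 606.662, 404.7] pointing down, gripper open.
Joint ranges: [-2.98, 2.98], [-0.91, 2.08], [0.09, 2.57], [-1.24, 4.39], [0.2, 2.65], [-2.68, 2.68]. Speed limits (rad/s): [2.57, 2.57, 3.01, 3.14, 3.14, 3.14].

### API

Orientations are given as a unit quaternion [x, y, z, w].
In Python, from bench import read_state, cams, workorder gives the robot as it stands.
- The arm moves only by the tool arm_command, never from a script. Its argument "steps" is a list of rows, each an object with "twist": the turn, a rotation vector about the world's x, y, z in rad, a list of three; "delta_pos": the shift along the world's x, y, z in cm, a list of three; "grip": the finger opening in cm, from 0 to 8.54. A call has 1 to 20 rows; each row shifts and turns the commanded pose from where the row before left it; what a row does not reach is not made up. A row lasts 1/8 s, in which the tool goes at most 62.5 mm and 10.7 degrees, less where a joint would pass 70% of its speed; a pose out of reach is approached as far as the arm can. A call with a gripper value outside its range is refused whole. The fingers move at their own pace and stop on an object; the grip force is fixed at half the most. Time passes only in rows, so rows that do not move let the fingers close. It gives the time, the measured TCP pose, the force, the opening and the grip force at its end, in the units of the state.
- read_state(): the state, without advancing time (a new reading comes with each control period).
- cams.snapshot(name): name is "scene" or "top" or "wrist"; returns a dict with "img" (480x640x3 uint8, red, green, blue), "fov_y" (degrees; the focal length in pixels is half the picture's height over the tangent of half this angle, whatever the lens; pixels are square), "cx", "cy" (the principal point, pixels), "extrinsics" (4x4, takes a point from camera to world coordinates). Camera axes: x right, y up, looking along -z (the intrinsics and any distortion apply to the point x, -y, -z); pixel columns grow to the right and rows downward; lengths in mm; the calibration is good to about 2 mm. A picture is of the moment at which its call begins. There is no depth.
- workorder.close_job(): hands the job in; it is judged then, once.
The state is a dict: "time_s": time; "joint_pos": joint angles; "qd": joint speeds; "joint_efforts": joint torques, N m; "position": TCP position; "orientation": TCP orientation; "force": force on the tool from outside, world axes, zero at the start; "moment": the same for the moment, N m; "opening": finger opening in mm; "finger_force": force on a finger pad.
Only numpy, scipy, OpenCV 4.12 (cv2) and the standard library are available. Lean on these libraries where they do the work, as an engineer would, in place of code of your own. Each camera call takes 0.05 s, during which the arm holds its last target. There are 200 camera calls.

### The job

The indenter canister held in the bench vice stands open. Set its loose knurled metal cap squarely on the threaded neck, turn it gently backwards (anticlockwise from above) until it has climbed up and drops over the start of the thread, then screw it down clockwise until it is fully home, and let go. Feel your way with a light hand and follow the thread up and down; never force it. Leave the other things where they are.

Things in the scene. Friction and masses are not known exactly. Their poses are not given: they have to be found in the camera images.
- cap: Loose knurled aluminium screw cap, 44 mm across, 26 mm high, 60 g, standing open end down (the larger aluminium cap; the smaller sits on a closed canister). Origin: centre of its open underside, z up its axis. Cavity 34.8 mm wide, 16 mm deep, with two opposite quarter-turn thread ridges near the mouth, 27.6 mm between them. Its yaw does not tell where the canister's thread starts.
- vice: Small green bench vice, 70 x 168 x 54 mm, screwed to the bench. Origin: centre of its underside; long axis its own y, tommy bar at the -y end (robot side). Jaw tops 54 mm above the bench. Between the jaws a steel canister, 33 mm round, held by friction so that it does not turn; knurled collar 39 mm wide 57 to 67 mm above the bench, then the open threaded neck.
- mouth (a point): Centre of the canister's rim, 86 mm above the bench, z up the neck's axis. Neck 26 mm across, top 3 mm tapered to 22.4 mm. From 7 mm below the rim down it has a right-hand two-start thread, lead 9 mm a turn, 33 mm over the ridges; the cap has 0.9 mm axial and 0.8 mm radial play on it. Where the thread starts differs each time (as clamped) and is not measured.
- crest (a point): On the neck's axis, 8 mm below the rim: the cap's underside at the highest point of the thread. A cap set on the neck rests 0 to 4.5 mm below this, by chance. Turned anticlockwise it climbs 1 mm each 40 degrees up to here, then drops 4.5 mm at once (once each half turn). If it drops with no climb first, go on to the next crest. An arm that does not follow the climb or fall builds up force quickly.
- seat (a point): On the neck's axis, 16 mm below the rim: the cap's underside when fully home, its inner top face on the rim. After the drop (12.5 mm below the rim) the cap comes down here in about 140 degrees of clockwise turning, 1 mm each 40 degrees; some 35 degrees later the thread's play is taken up and the turning moment rises from under 0.1 to over 0.15 N m.
- small_canister: Bystander: a smaller closed steel canister with its own aluminium cap, 30 mm wide, 52 mm high, standing on the bench. Origin at the centre of its underside. Behind the work stand fixed things to pass over or round: a grey covered box 0.16 m high (x 0.62 to 0.85, y -0.16 to -0.32) and left of it the monitor.
- loupe: Bystander: black eye loupe, 38 mm wide, 34 mm high, standing. Origin at the centre of its underside.
Not all that is in view belongs to the job. Leave any orange or turquoise look-alike of the cap alone.

How it is judged:
By the outcome, as a careful person would: the job done as asked, in the order asked, and still so for the second after the job is handed in, with the robot touching nothing.
It also fails if it takes over 72 s, if anything falls off the work surface, if the arm or the gripper's body presses on something with over 40 N, if the wrist force passes 120 N, or if a joint passes its speed limit or range.

## Working session

There is one attempt and no reset: what is moved stays moved. The work goes in short steps, Python scripts to look and compute and a tool call to move; the robot and the scene stay as the last step left them, time stands still between calls to the robot, and variables do not carry over. Pictures are saved under pics/ and viewed, at most 10 in all, crops included, and the job is handed in when it is done.

Besides the shell and the picture viewer there is one more tool, called as name([rows], argument=value, ...), one row to a line, values as JSON. arm_command: Moves the arm, as the interface text tells. Its arguments: {"type":"object","properties":{"steps":{"type":"array","items":{"type":"object","properties":{"twist":{"type":"array","items":{"type":"number"}},"delta_pos":{"type":"array","items":{"type":"number"}},"grip":{"type":"number"}}}}},"required":["steps"]}

```bash
mkdir -p pics
cat > h.py <<'E'
import numpy as np, cv2
from bench import read_state, cams, workorder
def snap(n,f=None):
    s=cams.snapshot(n)
    if f: cv2.imwrite('pics/'+f,cv2.cvtColor(s['img'],cv2.COLOR_RGB2BGR))
    return s
def ray(s,u,v):
    f=240/np.tan(np.radians(s['fov_y'])/2)
    d=np.array([(u-s['cx'])/f,-(v-s['cy'])/f,-1.]);E=np.array(s['extrinsics'])
    return E[:3,3],E[:3,:3]@d
def onz(s,u,v,z):
    o,d=ray(s,u,v);return o+d*(z-o[2])/d[2]
def proj(s,p):
    f=240/np.tan(np.radians(s['fov_y'])/2);E=np.array(s['extrinsics'])
    c=E[:3,:3].T@(np.array(p)-E[:3,3]);return s['cx']+f*c[0]/-c[2],s['cy']-f*c[1]/-c[2]
E
python3 - <<'E'
from h import *
for n in ('top','scene'):
    s=snap(n,n+'1.png');print(n,{k:(np.round(v,3).tolist() if k!='img' else 0) for k,v in s.items() if k!='img'})
print(read_state())
E
```

```text
top {'fov_y': 51.13, 'cx': 324.984, 'cy': 233.585, 'extrinsics': [[-0.022, 0.996, -0.083, 444.353], [-1.0, -0.021, 0.006, -345.828], [0.004, 0.083, 0.997, 919.255], [0.0, 0.0, 0.0, 1.0]]}
scene {'fov_y': 47.345, 'cx': 315.597, 'cy': 235.209, 'extrinsics': [[0.606, 0.47, -0.642, -13.48], [-0.796, 0.363, -0.485, -744.828], [0.005, 0.804, 0.594, 573.098], [0.0, 0.0, 0.0, 1.0]]}
{'time_s': 0.1, 'joint_pos': array([ 1.20188873e+00,  2.21172309e-01,  1.52752992e+00, -3.62391694e-06,
        1.39466364e+00, -1.26118784e-01]), 'qd': array([ 0.00029795, -0.00225969, -0.00028586, -0.00017978,  0.00018829,
        0.00077616]), 'joint_efforts': array([ 1.50763546e-03, -4.98243499e+01, -3.90542829e+01, -2.17729921e-04,
        5.66355942e-03, -1.21653053e-05]), 'position': array([150.18347345, 606.4359525 , 403.67524662]), 'orientation': array([ 1.21096107e-01,  9.92640391e-01, -8.60025183e-04, -2.15484055e-04]), 'force': array([-0.23042579,  0.14014038,  0.45331257]), 'moment': array([0.04844982, 0.00075949, 0.02698745]), 'finger_force': 0.0, 'opening': 85.5903404563014}
```

View pics/top1.png

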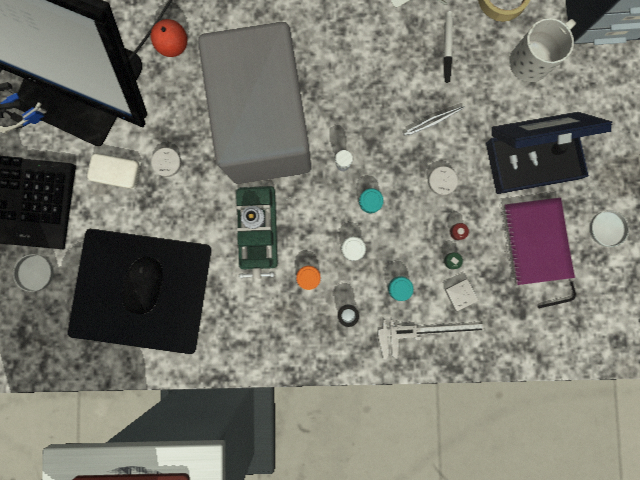

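View pics/scene1.png

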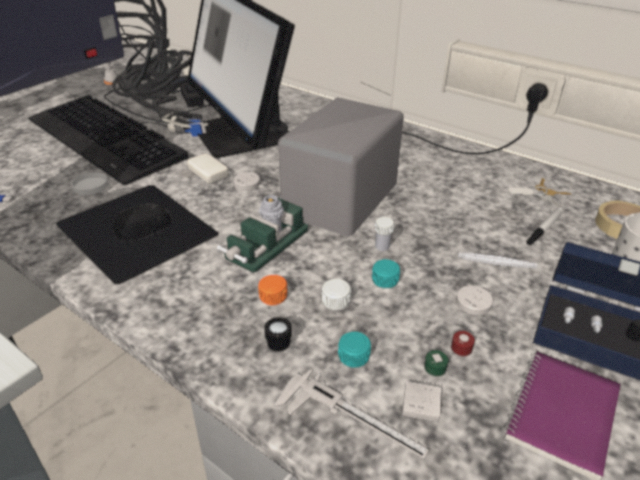

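The top view shows the white metal cap at about (353,248), the vice at (257,228) with the open neck at about (251,216), the closed small canister at (344,158) and the loupe at (348,316). The orange and turquoise look-alikes are at (308,278), (371,200) and (401,289).

Run:
```python
from h import *
for n in ('top','scene'):
    s=snap(n); im=cv2.cvtColor(s['img'],cv2.COLOR_RGB2HSV)
    reg=(340,235,368,262) if n=='top' else (318,278,355,312)
    x0,y0,x1,y1=reg
    m=((im[...,1]<40)&(im[...,2]>185)).astype(np.uint8)
    k=np.zeros_like(m);k[y0:y1,x0:x1]=m[y0:y1,x0:x1]
    c=max(cv2.findContours(k,0,1)[0],key=cv2.contourArea);(u,v),r=cv2.minEnclosingCircle(c)
    print(n,u,v,r,cv2.boundingRect(c),onz(s,u,v,26 if n=='top' else 18).round(1))
    if n=='top':
        print('neck',onz(s,251,215.5,86),'loupe',onz(s,348,316,34),'orange',onz(s,308,278,24),'turq',onz(s,371,200,24),onz(s,401,289,24))
        print('box corners top',[onz(s,u,v,160).round() for u,v in((218,167),(310,152),(199,38))])
        print('vice',[onz(s,u,v,50).round() for u,v in((237,187),(276,187),(238,268),(276,268))])
    cr=s['img'][190:300,225:325] if n=='top' else s['img'][190:320,220:360]
    cv2.imwrite(f'pics/c_{n}.png',cv2.cvtColor(cv2.resize(cr,None,fx=5,fy=5,interpolation=2)[:600,:800],4))
```

```text
top 353.3500061035156 248.5 11.448784828186035 (342, 238, 23, 22) [ 491.1 -400.8   26. ]
neck [ 546.8507832  -227.52189828   86.        ] loupe [ 372.93121008 -387.80466704   34.        ] orange [ 440.52032205 -318.89575302   24.        ] turq [ 577.99572187 -434.98067997   24.        ] [ 417.49049033 -483.57299932   24.        ]
box corners top [array([ 614., -188.,  160.]), array([ 634., -330.,  160.]), array([ 820., -159.,  160.])]
vice [array([ 602., -198.,   50.]), array([ 601., -267.,   50.]), array([ 460., -199.,   50.]), array([ 459., -265.,   50.])]
scene 332.9615478515625 294.1153869628906 17.58547592163086 (320, 278, 30, 32) [ 484.2 -402.2   18. ]
```

View pics/c_top.png

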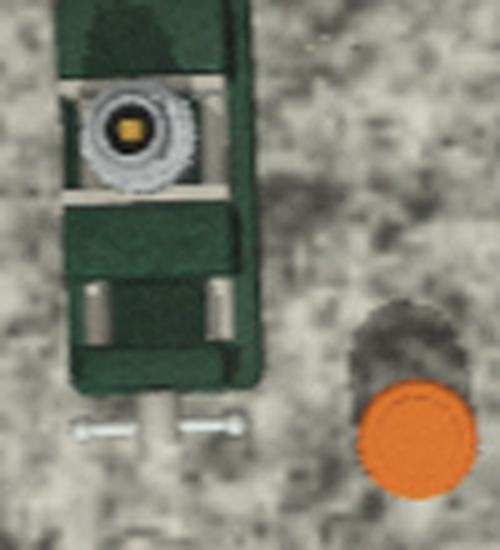

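arm_command([
  {"delta_pos": [2.5,-5.1,0],"twist": [0,0,-0.185],"grip": 8.5},
  {"delta_pos": [2.5,-5.1,0],"twist": [0,0,-0.185],"grip": 8.5},
  {"delta_pos": [2.5,-5.1,0],"twist": [0,0,-0.185],"grip": 8.5},
  {"delta_pos": [2.5,-5.1,0],"twist": [0,0,-0.185],"grip": 8.5},
  {"delta_pos": [2.5,-5.1,0],"twist": [0,0,-0.185],"grip": 8.5},
  {"delta_pos": [2.5,-5.1,0],"twist": [0,0,-0.185],"grip": 8.5},
  {"delta_pos": [2.5,-5.1,0],"twist": [0,0,-0.185],"grip": 8.5},
  {"delta_pos": [2.5,-5.1,0],"twist": [0,0,-0.185],"grip": 8.5},
  {"delta_pos": [2.5,-5.1,0],"twist": [0,0,-0.185],"grip": 8.5},
  {"delta_pos": [2.5,-5.1,0],"twist": [0,0,-0.185],"grip": 8.5},
  {"delta_pos": [0.9,-5.0,-0.8],"twist": [0,0,-0.185],"grip": 8.5},
  {"delta_pos": [0.9,-5.0,-0.8],"twist": [0,0,-0.185],"grip": 8.5},
  {"delta_pos": [0.9,-5.0,-0.8],"twist": [0,0,-0.185],"grip": 8.5},
  {"delta_pos": [0.9,-5.0,-0.8],"twist": [0,0,-0.185],"grip": 8.5},
  {"delta_pos": [0.9,-5.0,-0.8],"twist": [0,0,-0.185],"grip": 8.5},
  {"delta_pos": [0.9,-5.0,-0.8],"twist": [0,0,-0.185],"grip": 8.5},
  {"delta_pos": [0.9,-5.0,-0.8],"twist": [0,0,-0.185],"grip": 8.5},
  {"delta_pos": [0.9,-5.0,-0.8],"twist": [0,0,-0.185],"grip": 8.5},
  {"delta_pos": [0.9,-5.0,-0.8],"twist": [0,0,-0.185],"grip": 8.5},
  {"delta_pos": [0.9,-5.0,-0.8],"twist": [0,0,-0.185],"grip": 8.5},
])

```text
time_s: 2.7
position: [490.3, -405.0, 324.1]
orientation: [0.92, -0.393, -0.0, -0.0]
force: [-0.6, -0.2, 0.8]
opening: 84.8
finger_force: 0.0
```

arm_command([
  {"grip": 8.5},
  {"grip": 8.5},
])

```text
invalid input
```

Run:
```python
from h import *
st=read_state();print({k:np.round(v,3).tolist() for k,v in st.items()})
s=snap('wrist','w1.png');print(np.round(s['extrinsics'],3).tolist(),s['fov_y'],s['cx'],s['cy'],[proj(s,p) for p in((491,-401,26),(547,-227.5,86))])
```

```text
{'time_s': 2.7, 'joint_pos': [-0.814, 0.311, 1.572, 0.0, 1.258, 1.564], 'qd': [-0.374, 0.749, -0.793, 0.003, 0.031, 1.097], 'joint_efforts': [0.548, -54.875, -33.127, -0.162, 0.038, -1.492], 'position': [490.302, -405.003, 324.134], 'orientation': [0.92, -0.393, -0.0, -0.0], 'force': [-0.597, -0.186, 0.788], 'moment': [-0.06, -0.01, 0.012], 'finger_force': 0.0, 'opening': 84.804}
[[-0.723, 0.664, 0.19, 538.029], [-0.691, -0.696, -0.198, -455.307], [0.001, -0.274, 0.962, 293.862], [0.0, 0.0, 0.0, 1.0]] 58.79876479193332 314.5726457609771 248.2190228519963 [(np.float64(308.86220910643095), np.float64(241.4545108133304)), (np.float64(27.36813968185345), np.float64(415.52478532751593))]
```

View pics/w1.png

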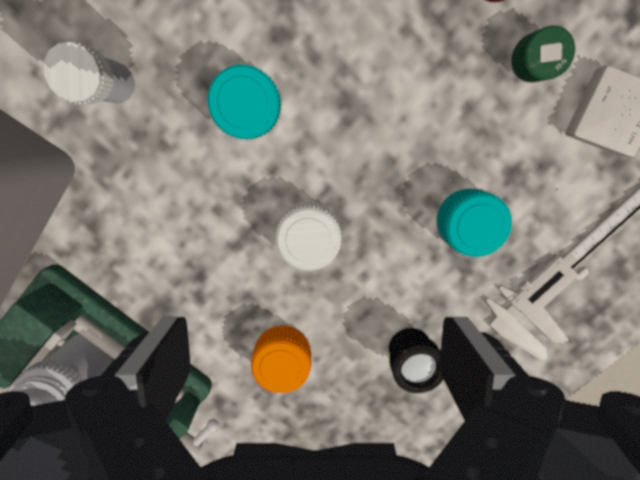

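The wrist view shows the cap at about (309,238), centred between the fingers, with clear space around it and the neck low on the left at about (45,385).

arm_command([
  {"delta_pos": [0,0,-0.3],"twist": [0,0,0],"grip": 8.5},
  {"delta_pos": [0,0,0],"twist": [0,0,0],"grip": 8.5},
  {"delta_pos": [0,0,0],"twist": [0,0,0],"grip": 8.5},
])

```text
time_s: 3.12
position: [490.5, -402.2, 322.2]
orientation: [0.921, -0.389, 0.0, 0.0]
force: [-0.4, -0.1, 0.4]
opening: 85.1
finger_force: 0.0
```

```bash
cat >> h.py <<'E'
def cap(s,z,box):
    x0,y0,x1,y1=box;im=cv2.cvtColor(s['img'],cv2.COLOR_RGB2HSV)[y0:y1,x0:x1]
    m=((im[...,1]<45)&(im[...,2]>190)).astype(np.uint8)
    m=cv2.morphologyEx(m,cv2.MORPH_OPEN,np.ones((7,7)))
    c=max(cv2.findContours(m,0,1)[0],key=cv2.contourArea);(u,v),r=cv2.minEnclosingCircle(c)
    return u+x0,v+y0,r,onz(s,u+x0,v+y0,z).round(1),cv2.boundingRect(c)
E
python3 - <<'E'
from h import *
st=read_state();print(st['position'],st['joint_pos'],st['force'])
s=snap('wrist')
u,v=proj(s,(491,-401,26));print(u,v,cap(s,26,(int(u)-60,int(v)-55,int(u)+60,int(v)+55)))
cv2.imwrite('pics/w2.png',s['img'][...,::-1][int(v)-60:int(v)+60,int(u)-60:int(u)+60].repeat(4,0).repeat(4,1))
E
```

```text
[ 490.45978087 -402.18462046  322.23895795] [-8.11111390e-01  3.09109040e-01  1.57856125e+00  1.80995740e-04
  1.25352355e+00  1.55894903e+00] [-0.4295314  -0.06604271  0.37391612]
311.9735200171614 239.57740772703445 (312.0, 237.5, 31.325010299682617, array([ 492., -402.,   26.]), (30, 24, 63, 60))
```

View pics/w2.png

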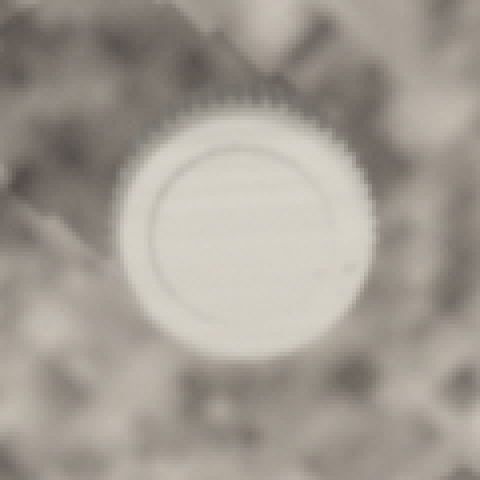

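arm_command([
  {"delta_pos": [0.12,0.06,-3],"twist": [0,0,0],"grip": 8.5},
  {"delta_pos": [0,0,-4],"twist": [0,0,0],"grip": 8.5},
  {"delta_pos": [0,0,-4],"twist": [0,0,0],"grip": 8.5},
  {"delta_pos": [0,0,-2.5],"twist": [0,0,0],"grip": 7},
  {"delta_pos": [0,0,-1.2],"twist": [0,0,0],"grip": 6},
  {"delta_pos": [0,0,0],"twist": [0,0,0],"grip": 5.5},
  {"delta_pos": [0,0,0],"twist": [0,0,0],"grip": 5.5},
  {"delta_pos": [0,0,0],"twist": [0,0,0],"grip": 5.5},
])

```text
time_s: 4.18
position: [492.0, -403.2, 176.4]
orientation: [0.921, -0.39, 0.001, 0.001]
force: [0.7, -0.8, -0.7]
opening: 55.3
finger_force: 0.0
```

arm_command([
  {"delta_pos": [0,0,0],"twist": [0,0,0],"grip": 4},
  {"delta_pos": [0,0,0],"twist": [0,0,0],"grip": 4},
  {"delta_pos": [0,0,0],"twist": [0,0,0],"grip": 4},
  {"delta_pos": [0,0,0],"twist": [0,0,0],"grip": 3.5},
  {"delta_pos": [0,0,0],"twist": [0,0,0],"grip": 3.5},
])

```text
time_s: 4.8
position: [492.0, -403.2, 176.3]
orientation: [0.921, -0.39, 0.001, 0.0]
force: [-1.0, 1.8, 6.1]
opening: 42.1
finger_force: 60.8
```

Run:
```python
from h import *
st=read_state();print({k:np.round(v,3).tolist() for k,v in st.items()})
```

```text
{'time_s': 4.8, 'joint_pos': [-0.81, 0.495, 1.638, 0.0, 1.006, 1.561], 'qd': [0.0, 0.0, 0.001, 0.0, -0.0, 0.0], 'joint_efforts': [-0.24, -51.808, -30.126, -0.062, -0.38, 0.0], 'position': [491.987, -403.249, 176.296], 'orientation': [0.921, -0.39, 0.001, 0.0], 'force': [-0.968, 1.803, 6.08], 'moment': [0.189, 0.053, 0.009], 'finger_force': 60.804, 'opening': 42.144}
```

arm_command([
  {"delta_pos": [0,0,1.4],"twist": [0,0,0],"grip": 3.5},
  {"delta_pos": [0,0,2.5],"twist": [0,0,0],"grip": 3.5},
  {"delta_pos": [0,0,3.5],"twist": [0,0,0],"grip": 3.5},
  {"delta_pos": [0,0,4],"twist": [0,0,0],"grip": 3.5},
  {"delta_pos": [0.2,3,0],"twist": [0,0,0],"grip": 3.5},
  {"delta_pos": [0.2,4,0],"twist": [0,0,0],"grip": 3.5},
  {"delta_pos": [0.3,4,0],"twist": [0,0,0],"grip": 3.5},
  {"delta_pos": [0.3,4,0],"twist": [0,0,0],"grip": 3.5},
  {"delta_pos": [0.2,4,0],"twist": [0,0,0],"grip": 3.5},
  {"delta_pos": [0.2,2.9,0],"twist": [0,0,0],"grip": 3.5},
  {"delta_pos": [0,0,0],"twist": [0,0,0],"grip": 3.5},
  {"delta_pos": [0,0,0],"twist": [0,0,0],"grip": 3.5},
  {"delta_pos": [0,0,0],"twist": [0,0,0],"grip": 3.5},
])

```text
time_s: 6.42
position: [505.5, -184.7, 289.0]
orientation: [0.921, -0.39, 0.0, 0.0]
force: [0.3, -0.6, -1.8]
opening: 42.4
finger_force: 60.9
```

Run:
```python
from h import *
st=read_state();print({k:np.round(v,3).tolist() for k,v in st.items()})
s=snap('wrist','w3.png');print(proj(s,(547.3,-227.5,86)))
```

```text
{'time_s': 6.425, 'joint_pos': [-0.497, 0.129, 1.859, -0.0, 1.153, 1.876], 'qd': [-0.002, 0.003, 0.001, 0.003, -0.001, 0.003], 'joint_efforts': [0.32, -42.039, -35.516, 0.015, 0.009, -0.005], 'position': [505.453, -184.691, 288.976], 'orientation': [0.921, -0.39, 0.0, 0.0], 'force': [0.269, -0.558, -1.804], 'moment': [-0.006, -0.021, -0.026], 'finger_force': 60.861, 'opening': 42.399}
(np.float64(312.55057131605), np.float64(152.10944542939905))
```

View pics/w3.png

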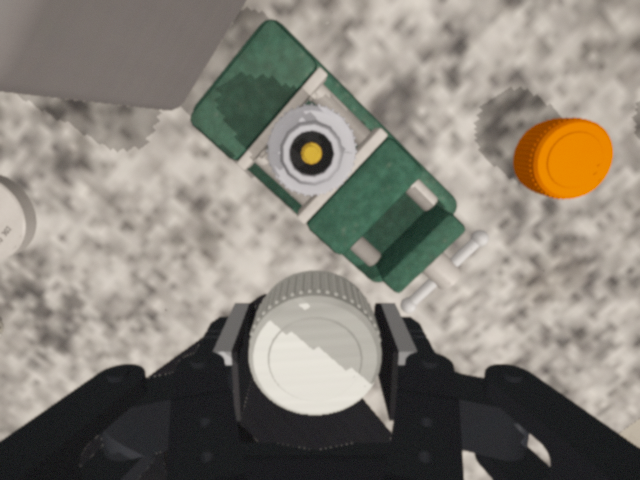

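The wrist view shows the cap held upright with its top centred at about (316,355), and the neck's rim and dark bore at about (311,153), as predicted.

Run:
```python
from h import *
s=snap('wrist');im=cv2.cvtColor(s['img'],cv2.COLOR_RGB2GRAY)
x0,y0=280,122
m=(im[y0:185,x0:345]<70).astype(np.uint8)
c=max(cv2.findContours(m,0,1)[0],key=cv2.contourArea);(u,v),r=cv2.minEnclosingCircle(c)
print(u+x0,v+y0,r,onz(s,u+x0,v+y0,86))
# ring circles
cs=cv2.HoughCircles(cv2.medianBlur(im[100:205,250:370],3),cv2.HOUGH_GRADIENT,1,5,param1=80,param2=12,minRadius=18,maxRadius=48)
print((cs[0][:5]+[250,100,0]).round(1).tolist())
print('cap',onz(s,316,354,138.7),read_state()['position'])
```

```text
310.9180335998535 152.67827796936035 21.41260528564453 [ 547.53443309 -226.86606525   86.        ]
[[310.5, 152.5, 28.0], [300.5, 147.5, 43.0], [321.5, 142.5, 43.0], [304.5, 141.5, 40.7], [296.5, 154.5, 45.2]]
cap [ 505.25362184 -185.70221673  138.7       ] [ 505.38015326 -184.61505337  288.74731246]
```

arm_command([
  {"delta_pos": [1.2,-1.2,0],"twist": [0,0,0],"grip": 3.5},
  {"delta_pos": [1.5,-1.5,0],"twist": [0,0,0],"grip": 3.5},
  {"delta_pos": [1,-1,0],"twist": [0,0,0],"grip": 3.5},
  {"delta_pos": [0.5,-0.5,0],"twist": [0,0,0],"grip": 3.5},
  {"delta_pos": [0,0,-1.2],"twist": [0,0,0],"grip": 3.5},
  {"delta_pos": [0,0,-0.8],"twist": [0,0,0],"grip": 3.5},
  {"delta_pos": [0,0,-0.4],"twist": [0,0,0],"grip": 3.5},
  {"delta_pos": [0,0,0],"twist": [0,0,0],"grip": 3.5},
  {"delta_pos": [0,0,0],"twist": [0,0,0],"grip": 3.5},
])

```text
time_s: 7.65
position: [547.6, -225.7, 265.0]
orientation: [0.921, -0.39, 0.0, 0.0]
force: [-0.3, -0.3, -0.6]
opening: 42.1
finger_force: 60.9
```

```bash
cat >> h.py <<'E'
def rs():
    s=read_state();q=s['orientation']
    print('t',round(s['time_s'],2),'p',s['position'].round(1),'under',round(s['position'][2]-176.3,1),'F',s['force'].round(1),'M',s['moment'].round(2),'yaw',round(np.degrees(2*np.arctan2(q[1],q[0])),1),'q6',round(s['joint_pos'][5],2),'g',round(s['opening'],1),round(s['finger_force'],1))
    return s
E
python3 - <<'E'
from h import *
rs()
s=snap('scene');cr=s['img'][150:290,200:360]
cv2.imwrite('pics/s4.png',cv2.resize(cr,None,fx=4,fy=4,interpolation=2)[...,::-1])
E
```

```text
t 7.65 p [ 547.6 -225.7  265. ] under 88.7 F [-0.3 -0.3 -0.6] M [-0.03 -0.02 -0.03] yaw -45.9 q6 1.85 g 42.1 60.9
```

View pics/s4.png

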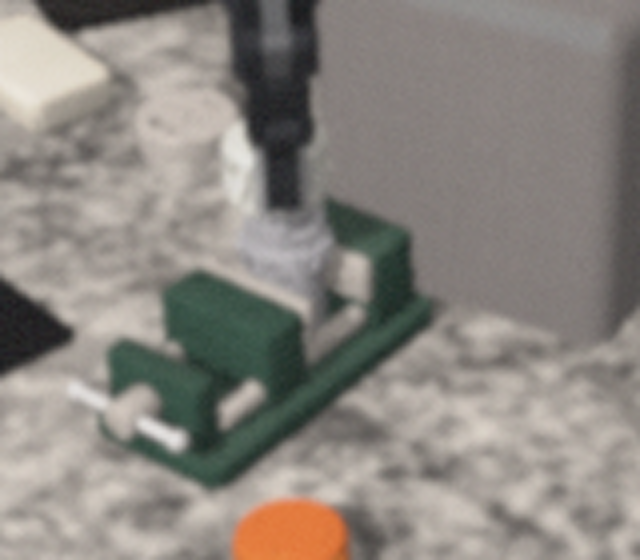

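Run:
```python
from h import *
s=snap('scene')
for p in((547.5,-227,62),(547.5,-227,101),(547.5,-227,115)): u,v=proj(s,p);print((u-200)*4,(v-150)*4)
s=snap('scene');g=s['img']
# crude edges: mean rows of cap and collar
for v in (188,192,196,208,212,216): print(v,g[v,248:292].mean(1).round().astype(int).tolist())
```

```text
282.9731442877883 242.50467288963728
278.8098171096053 162.92035663250817
277.2619819798517 133.33262662519405
188 [164, 158, 153, 146, 138, 140, 144, 166, 195, 215, 222, 225, 224, 220, 206, 172, 138, 109, 73, 46, 38, 40, 33, 33, 36, 45, 64, 91, 113, 133, 137, 132, 126, 128, 129, 130, 129, 127, 125, 127, 126, 126, 129, 127]
192 [160, 153, 148, 150, 152, 152, 155, 169, 196, 205, 204, 209, 212, 207, 196, 176, 155, 129, 90, 56, 47, 41, 44, 45, 48, 54, 67, 89, 108, 114, 125, 132, 133, 129, 128, 127, 127, 127, 125, 128, 128, 128, 132, 130]
196 [152, 148, 150, 151, 152, 160, 165, 178, 198, 212, 219, 218, 206, 190, 184, 180, 160, 138, 100, 63, 47, 46, 47, 45, 47, 48, 69, 89, 102, 115, 128, 133, 128, 126, 125, 126, 124, 125, 125, 125, 127, 127, 126, 127]
208 [154, 157, 165, 166, 163, 160, 160, 166, 173, 178, 182, 183, 180, 172, 170, 169, 169, 171, 172, 173, 173, 169, 161, 149, 149, 154, 161, 161, 159, 148, 144, 132, 126, 128, 111, 86, 65, 60, 59, 58, 63, 60, 62, 66]
212 [144, 146, 152, 158, 163, 164, 169, 167, 168, 167, 168, 171, 168, 169, 180, 182, 182, 182, 185, 181, 179, 175, 170, 169, 167, 166, 164, 164, 164, 159, 159, 159, 152, 134, 119, 113, 111, 113, 113, 117, 110, 105, 100, 93]
216 [155, 154, 160, 168, 177, 179, 175, 172, 167, 167, 165, 168, 164, 153, 148, 155, 168, 161, 158, 157, 156, 167, 168, 172, 173, 164, 154, 149, 144, 140, 150, 138, 115, 108, 108, 113, 122, 142, 165, 181, 186, 191, 183, 159]
```

arm_command([
  {"delta_pos": [0,-0.1,0],"twist": [0,0,0],"grip": 3.5},
  {"delta_pos": [0,0,-0.15],"twist": [0,0,0],"grip": 3.5},
  {"delta_pos": [0,0,-0.15],"twist": [0,0,0],"grip": 3.5},
  {"delta_pos": [0,0,-0.15],"twist": [0,0,0],"grip": 3.5},
  {"delta_pos": [0,0,0],"twist": [0,0,0],"grip": 3.5},
])

```text
time_s: 8.43
position: [547.4, -226.7, 259.9]
orientation: [0.921, -0.39, -0.0, -0.0]
force: [-0.7, -0.2, -0.2]
opening: 42.3
finger_force: 60.9
```

arm_command([
  {"delta_pos": [0,0,-0.15],"twist": [0,0,0],"grip": 3.5},
  {"delta_pos": [0,0,-0.15],"twist": [0,0,0],"grip": 3.5},
  {"delta_pos": [0,0,-0.15],"twist": [0,0,0],"grip": 3.5},
  {"delta_pos": [0,0,0],"twist": [0,0,0],"grip": 3.5},
])

```text
time_s: 8.93
position: [547.7, -226.8, 255.8]
orientation: [0.921, -0.39, 0.0, 0.0]
force: [1.4, -0.4, -2.0]
opening: 42.1
finger_force: 60.9
```

```bash
python3 -c "
from h import *
rs()"
```

```text
t 8.93 p [ 547.7 -226.8  255.8] under 79.5 F [ 1.4 -0.4 -2. ] M [-0.12 -0.31 -0.06] yaw -45.9 q6 1.85 g 42.1 60.9
```

arm_command([
  {"delta_pos": [0.03,0,-0.05],"twist": [0,0,0],"grip": 3.5},
  {"delta_pos": [0,0,-0.05],"twist": [0,0,0],"grip": 3.5},
  {"delta_pos": [0,0,-0.05],"twist": [0,0,0],"grip": 3.5},
  {"delta_pos": [0,0,0],"twist": [0,0,0],"grip": 3.5},
])

```text
time_s: 9.43
position: [547.8, -226.8, 254.2]
orientation: [0.921, -0.39, 0.0, -0.0]
force: [0.9, -1.0, -0.2]
opening: 42.3
finger_force: 60.9
```

arm_command([
  {"delta_pos": [0,0,-0.05],"twist": [0,0,0],"grip": 3.5},
  {"delta_pos": [0,0,-0.05],"twist": [0,0,0],"grip": 3.5},
  {"delta_pos": [0,0,0],"twist": [0,0,0],"grip": 3.5},
])

```text
time_s: 9.8
position: [547.8, -226.7, 253.2]
orientation: [0.921, -0.39, 0.0, -0.0]
force: [2.7, -0.2, -0.2]
opening: 42.5
finger_force: 60.9
```

```bash
python3 -c "
from h import *
rs()"
```

```text
t 9.8 p [ 547.8 -226.7  253.2] under 76.9 F [ 2.7 -0.2 -0.2] M [-0.16 -0.28  0.01] yaw -45.9 q6 1.85 g 42.5 60.9
```

arm_command([
  {"delta_pos": [0.03,0,-0.05],"twist": [0,0,0],"grip": 3.5},
  {"delta_pos": [0,0,-0.05],"twist": [0,0,0],"grip": 3.5},
  {"delta_pos": [0,0,0],"twist": [0,0,0],"grip": 3.5},
])

```text
time_s: 10.18
position: [548.0, -226.7, 252.3]
orientation: [0.921, -0.39, -0.0, 0.0]
force: [0.1, 0.5, 1.1]
opening: 42.7
finger_force: 61.1
```

arm_command([
  {"delta_pos": [0,0,-0.05],"twist": [0,0,0],"grip": 3.5},
  {"delta_pos": [0,0,-0.03],"twist": [0,0,0],"grip": 3.5},
  {"delta_pos": [0,0,0],"twist": [0,0,0],"grip": 3.5},
])

```text
time_s: 10.55
position: [548.1, -226.7, 252.2]
orientation: [0.921, -0.39, -0.0, 0.0]
force: [-2.4, 0.1, 5.6]
opening: 42.3
finger_force: 61.6
```

```bash
python3 -c "
from h import *
rs()"
```

```text
t 10.55 p [ 548.1 -226.7  252.2] under 75.9 F [-2.4  0.1  5.6] M [ 0.19  0.32 -0.  ] yaw -45.9 q6 1.85 g 42.3 61.6
```

arm_command([
  {"delta_pos": [0,0,0.02],"twist": [0,0,0.07],"grip": 3.5},
  {"delta_pos": [0,0,0.01],"twist": [0,0,0.07],"grip": 3.5},
  {"delta_pos": [0,0,0.01],"twist": [0,0,0.07],"grip": 3.5},
  {"delta_pos": [0,0,0.01],"twist": [0,0,0.07],"grip": 3.5},
  {"delta_pos": [0,0,0.01],"twist": [0,0,0.07],"grip": 3.5},
])

```text
time_s: 11.18
position: [548.4, -226.9, 252.7]
orientation: [0.975, -0.223, 0.001, 0.0]
force: [0.9, -0.2, 4.0]
opening: 42.2
finger_force: 61.3
```

```bash
python3 -c "
from h import *
rs()"
```

```text
t 11.18 p [ 548.4 -226.9  252.7] under 76.4 F [ 0.9 -0.2  4. ] M [-0.06 -0.11 -0.01] yaw -25.7 q6 1.49 g 42.2 61.3
```

Following well: climbing with about 4 N of contact.

arm_command([
  {"delta_pos": [0,0,0.01],"twist": [0,0,0.07],"grip": 3.5},
  {"delta_pos": [0,0,0.01],"twist": [0,0,0.07],"grip": 3.5},
  {"delta_pos": [0,0,0.01],"twist": [0,0,0.07],"grip": 3.5},
  {"delta_pos": [0,0,0.01],"twist": [0,0,0.07],"grip": 3.5},
  {"delta_pos": [0,0,0.01],"twist": [0,0,0.07],"grip": 3.5},
])

```text
time_s: 11.8
position: [548.4, -226.8, 253.2]
orientation: [0.999, -0.05, 0.001, 0.0]
force: [0.9, 0.2, 3.9]
opening: 42.6
finger_force: 61.3
```

arm_command([
  {"delta_pos": [0,0,0.01],"twist": [0,0,0.07],"grip": 3.5},
  {"delta_pos": [0,0,0.01],"twist": [0,0,0.07],"grip": 3.5},
  {"delta_pos": [0,0,0.01],"twist": [0,0,0.07],"grip": 3.5},
  {"delta_pos": [0,0,0.01],"twist": [0,0,0.07],"grip": 3.5},
])

```text
time_s: 12.3
position: [548.4, -226.8, 253.6]
orientation: [0.996, 0.09, 0.001, 0.0]
force: [-0.0, 0.3, 4.4]
opening: 42.3
finger_force: 61.3
```

```bash
python3 -c "
from h import *
rs()"
```

```text
t 12.3 p [ 548.4 -226.8  253.6] under 77.3 F [-0.   0.3  4.4] M [ 0.02 -0.06 -0.03] yaw 10.4 q6 0.86 g 42.3 61.3
```

arm_command([
  {"delta_pos": [0,0,0.01],"twist": [0,0,0.07],"grip": 3.5},
  {"delta_pos": [0,0,0.01],"twist": [0,0,0.07],"grip": 3.5},
  {"delta_pos": [0,0,0.01],"twist": [0,0,0.07],"grip": 3.5},
  {"delta_pos": [0,0,0.01],"twist": [0,0,0.07],"grip": 3.5},
])

```text
time_s: 12.8
position: [548.4, -226.8, 253.9]
orientation: [0.974, 0.228, 0.001, 0.0]
force: [1.4, 0.5, 2.7]
opening: 42.5
finger_force: 61.3
```

arm_command([
  {"delta_pos": [0,0,0.01],"twist": [0,0,0.07],"grip": 3.5},
  {"delta_pos": [0,0,0.01],"twist": [0,0,0.07],"grip": 3.5},
])

```text
time_s: 13.05
position: [548.4, -226.7, 254.0]
orientation: [0.955, 0.296, 0.001, 0.0]
force: [1.6, -0.0, 1.9]
opening: 42.6
finger_force: 61.2
```

arm_command([
  {"delta_pos": [0,0,0.01],"twist": [0,0,0.07],"grip": 3.5},
  {"delta_pos": [0,0,0.01],"twist": [0,0,0.07],"grip": 3.5},
])

```text
time_s: 13.3
position: [548.4, -226.6, 253.9]
orientation: [0.932, 0.362, 0.001, 0.0]
force: [2.0, 0.4, 0.2]
opening: 42.4
finger_force: 60.9
```

arm_command([
  {"delta_pos": [0,0,-0.03],"twist": [0,0,0.05],"grip": 3.5},
  {"delta_pos": [0,0,-0.05],"twist": [0,0,0],"grip": 3.5},
  {"delta_pos": [0,0,0],"twist": [0,0,0],"grip": 3.5},
])

```text
time_s: 13.68
position: [548.1, -226.5, 252.7]
orientation: [0.923, 0.384, 0.0, -0.0]
force: [1.0, 1.8, -0.6]
opening: 42.5
finger_force: 60.9
```

```bash
python3 -c "
from h import *
rs()"
```

```text
t 13.68 p [ 548.1 -226.5  252.7] under 76.4 F [ 1.   1.8 -0.6] M [ 0.27 -0.3   0.06] yaw 45.1 q6 0.26 g 42.5 60.9
```

Free fall past the crest at TCP z ≈ 254, so I follow it down. The landing should be about 249.5 and home about 246.

arm_command([
  {"delta_pos": [0,0.02,-0.05],"twist": [0,0,0],"grip": 3.5},
  {"delta_pos": [0,0,-0.05],"twist": [0,0,0],"grip": 3.5},
  {"delta_pos": [0,0,-0.05],"twist": [0,0,0],"grip": 3.5},
  {"delta_pos": [0,0,0],"twist": [0,0,0],"grip": 3.5},
])

```text
time_s: 14.18
position: [548.1, -226.5, 251.4]
orientation: [0.923, 0.384, 0.0, -0.0]
force: [1.2, 2.3, 0.6]
opening: 42.3
finger_force: 60.9
```

arm_command([
  {"delta_pos": [0,0,-0.05],"twist": [0,0,0],"grip": 3.5},
  {"delta_pos": [0,0,-0.05],"twist": [0,0,0],"grip": 3.5},
  {"delta_pos": [0,0,0],"twist": [0,0,0],"grip": 3.5},
])

```text
time_s: 14.55
position: [548.1, -226.5, 250.4]
orientation: [0.923, 0.384, 0.0, -0.0]
force: [1.6, 2.5, 1.7]
opening: 42.4
finger_force: 60.9
```

```bash
python3 -c "
from h import *
rs()"
```

```text
t 14.55 p [ 548.1 -226.5  250.4] under 74.1 F [1.6 2.5 1.7] M [ 0.44 -0.3   0.04] yaw 45.2 q6 0.26 g 42.4 60.9
```

arm_command([
  {"delta_pos": [0.02,0.03,-0.05],"twist": [0,0,0],"grip": 3.5},
  {"delta_pos": [0,0,-0.04],"twist": [0,0,0],"grip": 3.5},
  {"delta_pos": [0,0,0],"twist": [0,0,0],"grip": 3.5},
])

```text
time_s: 14.92
position: [548.3, -226.4, 250.0]
orientation: [0.923, 0.384, -0.0, 0.0]
force: [-0.2, 2.1, 5.5]
opening: 42.0
finger_force: 61.5
```

arm_command([
  {"delta_pos": [0,0,-0.05],"twist": [0,0,0],"grip": 3.5},
  {"delta_pos": [0,0,0],"twist": [0,0,0],"grip": 3.5},
])

```text
time_s: 15.18
position: [548.3, -226.4, 250.0]
orientation: [0.923, 0.384, -0.0, 0.0]
force: [-1.3, 2.6, 8.1]
opening: 42.3
finger_force: 61.8
```

```bash
python3 -c "
from h import *
rs()"
```

```text
t 15.18 p [ 548.3 -226.4  250. ] under 73.7 F [-1.3  2.6  8.1] M [ 0.51  0.41 -0.05] yaw 45.2 q6 0.26 g 42.3 61.8
```

arm_command([
  {"delta_pos": [0,0.03,0.02],"twist": [0,0,-0.07],"grip": 3.5},
  {"delta_pos": [0,0,-0.01],"twist": [0,0,-0.07],"grip": 3.5},
  {"delta_pos": [0,0,-0.01],"twist": [0,0,-0.07],"grip": 3.5},
  {"delta_pos": [0,0,-0.01],"twist": [0,0,-0.07],"grip": 3.5},
  {"delta_pos": [0,0,-0.01],"twist": [0,0,-0.07],"grip": 3.5},
])

```text
time_s: 15.8
position: [548.1, -226.1, 249.5]
orientation: [0.976, 0.217, -0.0, 0.0]
force: [-1.9, 1.6, 6.5]
opening: 42.3
finger_force: 61.6
```

arm_command([
  {"delta_pos": [0,0,-0.01],"twist": [0,0,-0.07],"grip": 3.5},
  {"delta_pos": [0,0,-0.01],"twist": [0,0,-0.07],"grip": 3.5},
  {"delta_pos": [0,0,-0.01],"twist": [0,0,-0.07],"grip": 3.5},
  {"delta_pos": [0,0,-0.01],"twist": [0,0,-0.07],"grip": 3.5},
  {"delta_pos": [0,0,-0.01],"twist": [0,0,-0.07],"grip": 3.5},
])

```text
time_s: 16.42
position: [548.2, -226.1, 249.0]
orientation: [0.999, 0.043, -0.0, 0.0]
force: [-0.7, 2.1, 6.0]
opening: 42.4
finger_force: 61.6
```

```bash
python3 -c "
from h import *
rs()"
```

```text
t 16.43 p [ 548.2 -226.1  249. ] under 72.7 F [-0.7  2.1  6. ] M [0.52 0.17 0.03] yaw 5.0 q6 0.96 g 42.4 61.6
```

The wrist would run out of range, so I turn on to about q6 = 2.4 and then regrip.

arm_command([
  {"delta_pos": [0,0.02,-0.01],"twist": [0,0,-0.07],"grip": 3.5},
  {"delta_pos": [0,0,-0.01],"twist": [0,0,-0.07],"grip": 3.5},
  {"delta_pos": [0,0,-0.01],"twist": [0,0,-0.07],"grip": 3.5},
  {"delta_pos": [0,0,-0.01],"twist": [0,0,-0.07],"grip": 3.5},
  {"delta_pos": [0,0,-0.01],"twist": [0,0,-0.07],"grip": 3.5},
  {"delta_pos": [0,0,-0.01],"twist": [0,0,-0.07],"grip": 3.5},
  {"delta_pos": [0,0,-0.01],"twist": [0,0,-0.07],"grip": 3.5},
])

```text
time_s: 17.3
position: [548.4, -226.0, 248.3]
orientation: [0.98, -0.2, 0.0, 0.0]
force: [-0.2, 1.0, 5.0]
opening: 42.4
finger_force: 61.5
```

arm_command([
  {"delta_pos": [0,0,-0.01],"twist": [0,0,-0.07],"grip": 3.5},
  {"delta_pos": [0,0,-0.01],"twist": [0,0,-0.07],"grip": 3.5},
  {"delta_pos": [0,0,-0.01],"twist": [0,0,-0.07],"grip": 3.5},
  {"delta_pos": [0,0,-0.01],"twist": [0,0,-0.07],"grip": 3.5},
  {"delta_pos": [0,0,-0.01],"twist": [0,0,-0.07],"grip": 3.5},
  {"delta_pos": [0,0,-0.01],"twist": [0,0,-0.07],"grip": 3.5},
  {"delta_pos": [0,0,-0.01],"twist": [0,0,-0.07],"grip": 3.5},
])

```text
time_s: 18.18
position: [548.5, -226.2, 247.6]
orientation: [0.902, -0.432, 0.001, 0.0]
force: [0.1, 0.8, 3.8]
opening: 42.5
finger_force: 61.4
```

arm_command([
  {"delta_pos": [0,0,-0.01],"twist": [0,0,-0.07],"grip": 3.5},
  {"delta_pos": [0,0,-0.01],"twist": [0,0,-0.07],"grip": 3.5},
  {"delta_pos": [0,0,-0.01],"twist": [0,0,-0.07],"grip": 3.5},
  {"delta_pos": [0,0,-0.01],"twist": [0,0,-0.07],"grip": 3.5},
  {"delta_pos": [0,0,-0.01],"twist": [0,0,-0.07],"grip": 3.5},
  {"delta_pos": [0,0,0],"twist": [0,0,0],"grip": 3.5},
])

```text
time_s: 18.92
position: [548.5, -226.5, 247.1]
orientation: [0.814, -0.581, 0.001, 0.0]
force: [0.3, -1.0, 4.1]
opening: 42.2
finger_force: 61.3
```

```bash
python3 -c "
from h import *
rs()"
```

```text
t 18.93 p [ 548.5 -226.5  247.1] under 70.8 F [ 0.3 -1.   4.1] M [-0.4  -0.1  -0.07] yaw -71.1 q6 2.29 g 42.2 61.3
```

arm_command([
  {"delta_pos": [0,0,0.05],"twist": [0,0,0],"grip": 3.5},
  {"delta_pos": [0,0,0],"twist": [0,0,0],"grip": 6},
  {"delta_pos": [0,0,0],"twist": [0,0,0],"grip": 6},
  {"delta_pos": [0,0,0],"twist": [0,0,0],"grip": 6},
  {"delta_pos": [0,0,0],"twist": [0,0,0],"grip": 6},
])

```text
time_s: 19.55
position: [548.2, -225.6, 246.7]
orientation: [0.814, -0.581, -0.0, 0.0]
force: [-0.0, -0.8, -0.2]
opening: 59.8
finger_force: 0.0
```

```bash
python3 -c "
from h import *
rs()"
```

```text
t 19.55 p [ 548.2 -225.6  246.7] under 70.4 F [-0.  -0.8 -0.2] M [ 0.04 -0.02 -0.03] yaw -71.1 q6 2.29 g 59.8 0.0
```

arm_command([
  {"delta_pos": [0.02,-0.08,0],"twist": [0,0,0.1],"grip": 6},
  {"delta_pos": [0,0,0],"twist": [0,0,0.17],"grip": 6},
  {"delta_pos": [0,0,0],"twist": [0,0,0.17],"grip": 6},
  {"delta_pos": [0,0,0],"twist": [0,0,0.17],"grip": 6},
  {"delta_pos": [0,0,0],"twist": [0,0,0.17],"grip": 6},
  {"delta_pos": [0,0,0],"twist": [0,0,0.17],"grip": 6},
  {"delta_pos": [0,0,0],"twist": [0,0,0.17],"grip": 6},
  {"delta_pos": [0,0,0],"twist": [0,0,0.17],"grip": 6},
  {"delta_pos": [0,0,0],"twist": [0,0,0.17],"grip": 6},
  {"delta_pos": [0,0,0],"twist": [0,0,0.17],"grip": 6},
  {"delta_pos": [0,0,0],"twist": [0,0,0.17],"grip": 6},
  {"delta_pos": [0,0,0],"twist": [0,0,0.17],"grip": 6},
  {"delta_pos": [0,0,0],"twist": [0,0,0.17],"grip": 6},
  {"delta_pos": [0,0,0],"twist": [0,0,0.17],"grip": 6},
  {"delta_pos": [0,0,0],"twist": [0,0,0.1],"grip": 6},
  {"delta_pos": [0,0,0],"twist": [0,0,0],"grip": 6},
  {"delta_pos": [0,0,0],"twist": [0,0,0],"grip": 6},
  {"delta_pos": [0,0,0],"twist": [0,0,0],"grip": 6},
])

```text
time_s: 21.8
position: [548.5, -226.5, 246.9]
orientation: [0.834, 0.551, -0.0, -0.0]
force: [-0.2, 0.9, 0.8]
opening: 60.0
finger_force: 0.0
```

arm_command([
  {"delta_pos": [0,0,0],"twist": [0,0,0],"grip": 4},
  {"delta_pos": [0,0,0],"twist": [0,0,0],"grip": 3.5},
  {"delta_pos": [0,0,0],"twist": [0,0,0],"grip": 3.5},
  {"delta_pos": [0,0,0],"twist": [0,0,0],"grip": 3.5},
  {"delta_pos": [0,0,0],"twist": [0,0,0],"grip": 3.5},
])

```text
time_s: 22.42
position: [548.5, -226.6, 247.3]
orientation: [0.834, 0.552, -0.0, 0.0]
force: [-2.9, 1.6, 6.0]
opening: 42.3
finger_force: 60.9
```

```bash
python3 -c "
from h import *
rs()"
```

```text
t 22.43 p [ 548.5 -226.6  247.3] under 71.0 F [-2.9  1.6  6. ] M [ 0.23  0.5  -0.08] yaw 67.0 q6 -0.12 g 42.3 60.9
```

arm_command([
  {"delta_pos": [-0.02,0,0],"twist": [0,0,-0.07],"grip": 3.5},
  {"delta_pos": [0,0,-0.01],"twist": [0,0,-0.07],"grip": 3.5},
  {"delta_pos": [0,0,-0.01],"twist": [0,0,-0.07],"grip": 3.5},
  {"delta_pos": [0,0,-0.01],"twist": [0,0,-0.07],"grip": 3.5},
  {"delta_pos": [0,0,-0.01],"twist": [0,0,-0.07],"grip": 3.5},
])

```text
time_s: 23.05
position: [548.1, -227.1, 246.8]
orientation: [0.918, 0.397, -0.0, 0.0]
force: [-2.7, -1.5, 4.4]
opening: 42.5
finger_force: 60.9
```

```bash
python3 -c "
from h import *
rs()"
```

```text
t 23.05 p [ 548.1 -227.1  246.8] under 70.5 F [-2.7 -1.5  4.4] M [-0.27  0.61  0.03] yaw 46.8 q6 0.23 g 42.5 60.9
```

arm_command([
  {"delta_pos": [0,0,-0.01],"twist": [0,0,-0.07],"grip": 3.5},
  {"delta_pos": [0,0,-0.01],"twist": [0,0,-0.07],"grip": 3.5},
  {"delta_pos": [0,0,-0.01],"twist": [0,0,-0.07],"grip": 3.5},
  {"delta_pos": [0,0,-0.01],"twist": [0,0,-0.07],"grip": 3.5},
  {"delta_pos": [0,0,-0.01],"twist": [0,0,-0.07],"grip": 3.5},
])

```text
time_s: 23.68
position: [548.2, -226.9, 246.6]
orientation: [0.973, 0.231, -0.0, 0.0]
force: [-3.9, -0.5, 7.5]
opening: 42.4
finger_force: 61.0
```

```bash
python3 -c "
from h import *
rs()"
```

```text
t 23.68 p [ 548.2 -226.9  246.6] under 70.3 F [-3.9 -0.5  7.5] M [-0.    0.67  0.09] yaw 26.7 q6 0.58 g 42.4 61.0
```

arm_command([
  {"delta_pos": [-0.03,0,0],"twist": [0,0,-0.07],"grip": 3.5},
  {"delta_pos": [0,0,0],"twist": [0,0,-0.07],"grip": 3.5},
  {"delta_pos": [0,0,0],"twist": [0,0,-0.07],"grip": 3.5},
])

```text
time_s: 24.05
position: [548.0, -226.8, 246.6]
orientation: [0.992, 0.128, 0.0, 0.0]
force: [-1.9, 0.1, 5.7]
opening: 42.0
finger_force: 61.0
```

```bash
python3 -c "
from h import *
rs()"
```

```text
t 24.05 p [ 548.  -226.8  246.6] under 70.3 F [-1.9  0.1  5.7] M [0.04 0.45 0.08] yaw 14.7 q6 0.79 g 42.0 61.0
```

arm_command([
  {"delta_pos": [0,0,0],"twist": [0,0,-0.07],"grip": 3.5},
  {"delta_pos": [0,0,0],"twist": [0,0,-0.07],"grip": 3.5},
  {"delta_pos": [0,0,0],"twist": [0,0,-0.07],"grip": 3.5},
])

```text
time_s: 24.42
position: [548.0, -226.8, 246.6]
orientation: [1.0, 0.023, 0.0, 0.0]
force: [-2.2, 0.1, 6.1]
opening: 42.2
finger_force: 61.0
```

```bash
python3 -c "
from h import *
rs()"
```

```text
t 24.43 p [ 548.  -226.8  246.6] under 70.3 F [-2.2  0.1  6.1] M [0.1  0.41 0.06] yaw 2.7 q6 1.0 g 42.2 61.0
```

Z is flat at 246.6, so the cap is on the rim. Now I take up the thread's play.

arm_command([
  {"delta_pos": [0,0,0],"twist": [0,0,-0.07],"grip": 3.5},
  {"delta_pos": [0,0,0],"twist": [0,0,-0.07],"grip": 3.5},
])

```text
time_s: 24.68
position: [548.0, -226.7, 246.5]
orientation: [0.999, -0.046, 0.0, 0.0]
force: [-1.9, 0.3, 4.9]
opening: 42.5
finger_force: 61.0
```

```bash
python3 -c "
from h import *
rs()"
```

```text
t 24.68 p [ 548.  -226.7  246.5] under 70.2 F [-1.9  0.3  4.9] M [0.13 0.43 0.62] yaw -5.3 q6 1.14 g 42.5 61.0
```

arm_command([
  {"delta_pos": [0,0,0],"twist": [0,0,-0.07],"grip": 3.5},
  {"delta_pos": [0,0,0],"twist": [0,0,0],"grip": 3.5},
])

```text
time_s: 24.92
position: [548.0, -226.7, 246.5]
orientation: [0.997, -0.08, 0.0, 0.0]
force: [-3.0, 0.8, 4.9]
opening: 42.4
finger_force: 61.0
```

```bash
python3 -c "
from h import *
rs()"
```

```text
t 24.93 p [ 548.  -226.7  246.5] under 70.2 F [-3.   0.8  4.9] M [0.1  0.45 0.51] yaw -9.2 q6 1.21 g 42.4 61.0
```

The moment has risen to 0.5 N m at a flat height, so the cap is home. I let go and rise.

arm_command([
  {"delta_pos": [0,0,0.05],"twist": [0,0,0],"grip": 6.5},
  {"delta_pos": [0,0,0],"twist": [0,0,0],"grip": 6.5},
  {"delta_pos": [0,0,0],"twist": [0,0,0],"grip": 6.5},
  {"delta_pos": [0,0,0],"twist": [0,0,0],"grip": 6.5},
  {"delta_pos": [0,0,0],"twist": [0,0,0],"grip": 6.5},
  {"delta_pos": [0,0,1],"twist": [0,0,0],"grip": 6.5},
  {"delta_pos": [0,0,2],"twist": [0,0,0],"grip": 6.5},
  {"delta_pos": [0,0,4],"twist": [0,0,0],"grip": 6.5},
  {"delta_pos": [0,0,4],"twist": [0,0,0],"grip": 6.5},
  {"delta_pos": [-3,0,3],"twist": [0,0,0],"grip": 6.5},
  {"delta_pos": [-3,0,0],"twist": [0,0,0],"grip": 6.5},
  {"delta_pos": [0,0,0],"twist": [0,0,0],"grip": 6.5},
  {"delta_pos": [0,0,0],"twist": [0,0,0],"grip": 6.5},
  {"delta_pos": [0,0,0],"twist": [0,0,0],"grip": 6.5},
])

```text
time_s: 26.68
position: [488.5, -226.5, 386.7]
orientation: [0.997, -0.08, 0.0, -0.0]
force: [0.3, 0.0, 0.4]
opening: 64.9
finger_force: 0.0
```

Run:
```python
from h import *
rs()
a=snap('scene')['img'][150:290,200:360]
w=snap('wrist');u,v=proj(w,(548,-227,96));print(u,v)
a=cv2.resize(a,(400,350),interpolation=2);b=cv2.resize(w['img'],(400,300),interpolation=3)
b=cv2.copyMakeBorder(b,0,50,0,0,0)
cv2.imwrite('pics/f.png',np.hstack([a,b])[...,::-1])
```

```text
t 26.68 p [ 488.5 -226.5  386.7] under 210.4 F [0.3 0.  0.4] M [-0.05  0.03  0.02] yaw -9.2 q6 1.15 g 64.9 0.0
298.8182100927555 144.7651192199196
```

View pics/f.png

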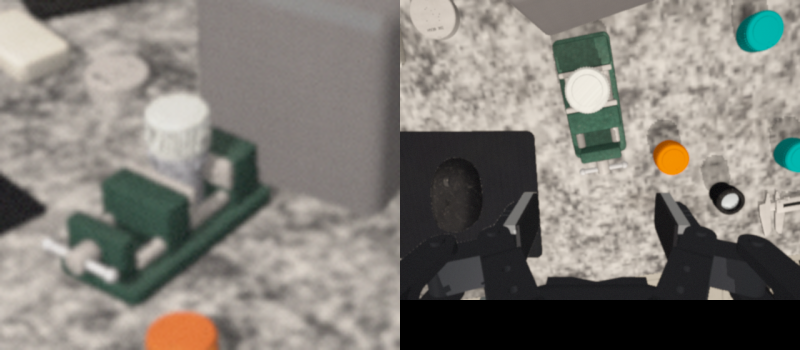

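The cap sits level and low on the canister at about (587,90) in the wrist half, the gripper is clear of it, and nothing else has been moved.

```bash
python3 -c "
from h import *
print(workorder.close_job())"
```

```text
the job is handed in; nothing more can be done
None
```

The cap was turned back over the thread start, screwed down clockwise to its stop (turning moment about 0.5 N m at a steady height), and released; the job is handed in at about 27 s on the robot's clock, and no verdict came back.

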